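# Index the specimen table by one hole

### The job

With the fingertips, press the pad of the spring-loaded indexing plunger down, and while it is down turn the specimen table clockwise (seen from above) until the pin is under the next hole, one hole on and no further. Then let the plunger come up so that its pin sits fully in that hole, and move clear. Do not push or lift the bottle, dish, little box and timer that stand around.

Things in the scene. Friction and masses are not known exactly. Their poses are not given: they have to be found in the camera images.
- index_base: Fixed base of the indexing table: grey round foot 200 mm across, 8 mm thick, with a drum and a flat ring with holes. Origin on the desk, on the turning axis, z up. The pin starts in the hole at +202.5 deg from the base's x axis (anticlockwise from above); the next hole is at +157.5 deg. At +22.5 deg a post 114 mm from the axis holds a round lens over the table, top 115 mm above the desk.
- index_table (a joint): Angle of the turning table (rad): about 0 at the start, grows as it turns clockwise seen from above; 0.785 is the next hole. Friction about 0.15 N m; it stays where it is left, and is locked while the pin is in a hole (play about 0.025 rad either way). A fingertip on the plunger's pad turns the table by pushing sideways against one of the cheeks beside the pad.
- plunger (a joint): Travel of the plunger (m): 0 up, 0.014 fully down. A spring pushes it up with 3.6 N when up, 7.8 N when fully down. From about 0.008 the pin (8 mm thick, round end, 85 mm from the axis) is below the ring and the table can turn. Released between holes, the pin rides under the ring at about 0.008 and springs up into the next hole by itself when that comes over it.
- pad (a point): Centre of the top of the plunger's pad: flat dark plate, 44 mm along the radius, 46 mm across, 116 mm from the turning axis, 76 mm above the desk when up; moves with table and plunger. Beside it stand two upright cheeks of the table's bracket, inner faces 52 mm apart, 6 mm thick, 93 to 143 mm from the axis, tops 92 mm above the desk. Towards the axis and away from it the pad is open.
- table_axis (a point): Point on the turning axis at the height of the table's top, 54 mm above the desk. The table is an aluminium disc 148 mm across with 8 small metal stubs (17 mm across, 7 mm tall) and a low hub; its bracket with plunger reaches out over the ring. A fixed microscope with a broad black stage stands on the left of the table, and a monitor behind that: reach in high or from the near side.
- next_hole (a point): Centre of the next hole clockwise, at the top of the base's aluminium ring: the pin must end in it. The ring is 152 to 192 mm across, its underside 38 mm and top 43 mm above the desk, with 8 holes 45 deg apart, 12 mm wide along the circle, 85 mm from the axis.
- dropper: Small brown dropper bottle, 33 mm across, 102 mm tall, loose; origin at the centre of its underside. Leave it alone.
- dish: Round lidded dish, 58 mm across, 15 mm tall, loose; origin at the centre of its underside. Leave it alone.
- slip_box: Little white box, 32 x 32 x 16 mm, loose; origin at the centre of its underside. Leave it alone.
- bench_timer: White digital timer lying flat, 66 x 66 x 19 mm, loose; origin at the centre of its underside. Leave it alone.

How it is judged:
By the outcome, as a careful person would: the job done as asked, in the order asked, and still so for the second after the job is handed in, with the robot touching nothing.
It also fails if it takes over 45 s, if anything falls off the work surface, if the arm or the gripper's body presses on something with over 40 N, if the wrist force passes 120 N, or if a joint passes its speed limit or range.

### The arm

A 6-joint arm with a two-finger parallel gripper is mounted at the origin on a cart in front of the work surface, level with it; the furniture and walls round the work are solid. World frame = base frame: x ahead of the robot, y to its left, z up, the work surface at z = 0. Lengths are in m, angles in rad, forces in N, time in s.
With the tool pointing down it reaches from about 0.35 to 1 m from the base axis. Payload 7.1 kg.
Tool frame: the origin (TCP) lies between the finger pads; the fingertips stand 22 mm ahead of it and the grasp point (between the pads) lies 3 mm ahead of it; z points along the fingers, y is the line along which they close (so a half turn about z gives the same grasp; the last joint's range is limited). The gripper opens to 85 mm and grips with 20 to 120 N. Pads are 22 mm wide; open, the fingers measure 114 mm over their backs; the gripper's body (76 mm by 85 mm) begins 54 mm behind the grasp point. The pads swing forward as they close: fully open they stand 13 mm farther back than shut.
Start: joints at [1.205, 0.423, 1.63, -0, 1.089, -0.019], TCP at [0.212, 0.588, 0.253] pointing down, gripper open.
Joint ranges: [-3, 3], [-0.9, 2.11], [0.09, 2.58], [-1.31, 4.45], [0.11, 2.69], [-2.54, 2.54]. Speed limits (rad/s): [2.39, 2.39, 3.01, 3.14, 3.14, 3.14].

### API

Orientations are given as a rotation vector (axis times angle).
In Python, from rig import manip gives the robot as it stands. The module is installed in compiled form; this text tells all that it offers. Calls block until the motion is done:
- manip.move_to(position, orientation): joint-space move of the TCP to a pose.
- manip.servo_line(position, orientation=None, rate=0.15): straight line of the TCP; orientation=None keeps the orientation; rate is the mean speed in m/s.
- manip.set_joints(angles): joint-space move.
- manip.command_gripper(opening, f_grip=None): finger opening in m; f_grip is the grip in N (None keeps the last); returns when the fingers have stopped.
- manip.hold(seconds).
- manip.solve_ik(position, orientation): joint angles nearest the present ones, or None.
- manip.camera(name): name is "side" or "top" or "wrist"; returns a dict with "image" (384x512x3 uint8, red, green, blue), "fx", "fy", "cx", "cy" (pixels), "k1" (the pictures are not rectified: a ray, as slopes to the right and down, at radius r is drawn at 1 + k1 r^2 times it, then the intrinsics apply), "cam_to_world" (4x4, takes a point from camera to world coordinates); the wrist camera has in their place "mount" (4x4, takes a point from camera to tool coordinates, whose origin is the TCP and whose axes are the flange's). Camera axes: x right, y down, z forward; pixel columns grow to the right and rows downward; lengths in m; the calibration is good to about 2 mm. A picture is of the moment at which its call begins: read the wrist's pose just before it. There is no depth.
A pose or a line that the arm cannot do raises manip.IKError and nothing moves.
- manip.sign_off(): hands the job in; it is judged then, once.
Readings, each from a call of its own:
- manip.get_time(): time.
- manip.get_joint_positions(): joint angles.
- manip.get_joint_vel(): joint speeds.
- manip.get_tau(): joint torques, N m.
- manip.get_position(): TCP position.
- manip.get_ee_rot(): TCP orientation.
- manip.get_contact_force(): force on the tool from outside, world axes, zero at the start.
- manip.get_torque(): the same for the moment, N m.
- manip.get_width(): finger opening in m.
- manip.get_grip_force(): force on a finger pad.
Only numpy, scipy, OpenCV 4.12 (cv2) and the standard library are available. Lean on these libraries where they do the work, as an engineer would, in place of code of your own. Each camera call takes 0.05 s, during which the arm holds its last target. There are 200 camera calls.

## Working session

There is one attempt and no reset: what is moved stays moved. The work goes in short steps, each a Python script; the robot and the scene stay as the last script left them, time stands still between calls to the robot, and variables do not carry over. Pictures are saved under pics/ and viewed, at most 10 in all, crops included, and the job is handed in when it is done.

```bash
mkdir -p pics; python3 - <<'E'
from rig import manip as m
import cv2,pickle
d={}
for n in ("side","top","wrist"):
    d[n]=c=m.camera(n); cv2.imwrite(f"pics/{n}0.png",cv2.resize(c["image"][:,:,::-1],(800,600),interpolation=cv2.INTER_CUBIC))
    print(n,{k:v for k,v in c.items() if k!="image"})
pickle.dump(d,open("d0.pkl","wb"))
print(m.get_position(),m.get_ee_rot(),m.get_time())
E
```

```text
side {'fx': 386.25237430217214, 'fy': 386.25237430217214, 'cx': 253.1531530583423, 'cy': 185.76176153805298, 'k1': 0.03274331772501885, 'cam_to_world': array([[ 0.90750165, -0.23297461,  0.34951909,  0.05363342],
       [-0.41972574, -0.47033313,  0.77628413, -1.20945514],
       [-0.01646409, -0.85118128, -0.52461353,  0.76424739],
       [ 0.        ,  0.        ,  0.        ,  1.        ]])}
top {'fx': 402.73188967766913, 'fy': 402.73188967766913, 'cx': 256.1227612974839, 'cy': 197.69804783416194, 'k1': -0.07861977311682872, 'cam_to_world': array([[-0.01155013, -0.99103861,  0.1330754 ,  0.35494012],
       [-0.99988237,  0.0101037 , -0.01153947, -0.17907584],
       [ 0.01009151, -0.13319303, -0.99103874,  1.15662682],
       [ 0.        ,  0.        ,  0.        ,  1.        ]])}
wrist {'fx': 269.06090923853213, 'fy': 269.06090923853213, 'cx': 258.81739862001456, 'cy': 190.53064704865096, 'k1': -0.06416620088521369, 'mount': array([[ 4.22296012e-08, -9.44744115e-01, -3.27808721e-01,
         8.44017609e-02],
       [ 9.99999748e-01, -2.32482252e-04,  6.70142234e-04,
        -3.24119567e-04],
       [-7.09322641e-04, -3.27808639e-01,  9.44743877e-01,
        -1.20865730e-01],
       [ 0.00000000e+00,  0.00000000e+00,  0.00000000e+00,
         1.00000000e+00]])}
[0.21225904 0.5874402  0.25270697] [-5.41973332e-01 -3.09424629e+00  1.87744814e-03] 0.15
```

View pics/top0.png

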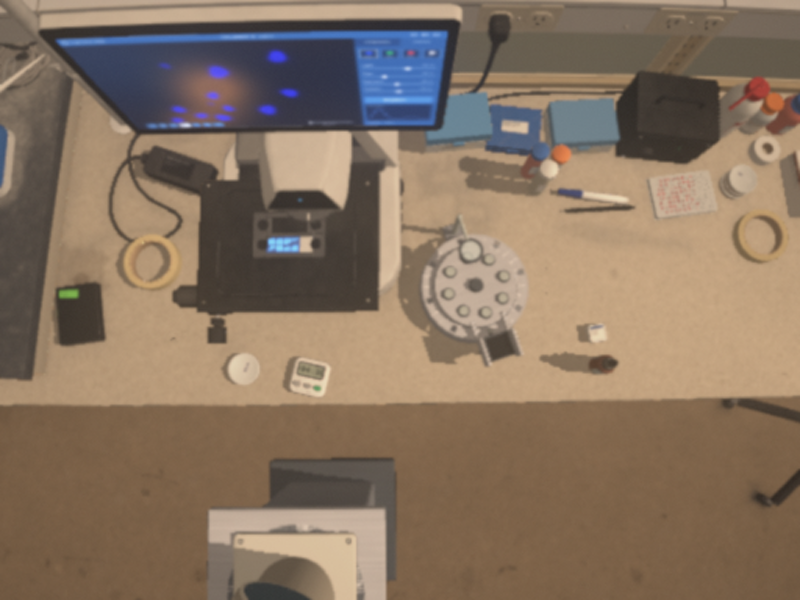

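View pics/side0.png

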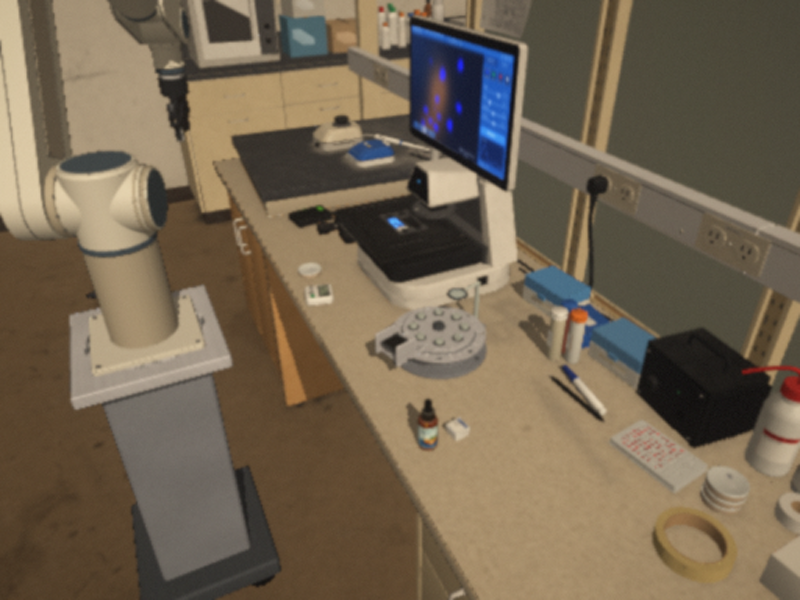

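The top view shows the hub near (475,285) and the pad near (500,346) at the 800-px scale. The dropper is at (603,364), the slip box at (597,333), the timer at (310,377) and the dish at (243,369). I'll enlarge the table for exact pixels.

```bash
cat > h.py <<'E'
import numpy as np,cv2,pickle
from scipy.spatial.transform import Rotation as R
def ray(c,u,v,T=None):
    K=np.array([[c["fx"],0,c["cx"]],[0,c["fy"],c["cy"]],[0,0,1]])
    p=cv2.undistortPoints(np.array([[[u,v]]],float),K,np.array([c["k1"],0,0,0,0]))[0,0]
    T=c["cam_to_world"] if T is None else T
    return T[:3,3],T[:3,:3]@np.array([p[0],p[1],1])
def at_z(c,u,v,z,T=None):
    o,d=ray(c,u,v,T); return o+d*(z-o[2])/d[2]
def px(c,P,T=None):
    T=c["cam_to_world"] if T is None else T
    q=T[:3,:3].T@(np.asarray(P)-T[:3,3]); s=q[:2]/q[2]; s=s*(1+c["k1"]*(s@s))
    return s*[c["fx"],c["fy"]]+[c["cx"],c["cy"]]
E
python3 - <<'E'
from h import *
d=pickle.load(open("d0.pkl","rb"))
a=d["top"]["image"][135:240,260:350,::-1]   # 105x90
cv2.imwrite("pics/topc.png",cv2.resize(a,None,fx=5.7,fy=5.7,interpolation=cv2.INTER_CUBIC))
c=d["top"];k=.64
for n,u,v,z in (("axis",475,285,.058),("pad",500,346,.076),("drop",603,364,.09),("box",597,333,.016),("timer",310,377,.019),("dish",243,369,.015)):
    print(n,at_z(c,u*k,v*k,z).round(3))
E
```

```text
axis [ 0.544 -0.325  0.058]
pad [ 0.434 -0.363  0.076]
drop [ 0.4   -0.537  0.09 ]
box [ 0.46  -0.554  0.016]
timer [ 0.386 -0.029  0.019]
dish [0.401 0.094 0.015]
```

View pics/topc.png

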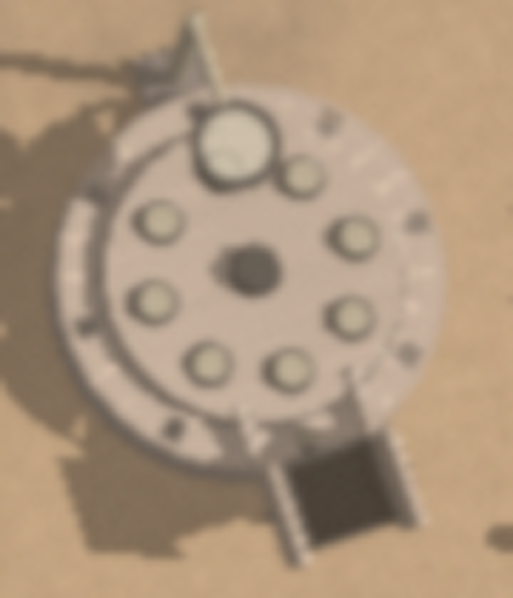

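The crop (5.7x, offset 260,135) shows the hub at (252,270), the pad centre at about (343,490) and the next hole at (175,430). Seen from above, clockwise goes left in this picture, towards +y. Next I'll retract, swing round at short reach, and look from above the pad with the wrist camera.

```bash
cat >> h.py <<'E'
def rot(a): # tool down, tool x at azimuth a
    x=np.array([np.cos(a),np.sin(a),0]);z=np.array([0,0,-1.]);return R.from_matrix(np.c_[x,np.cross(z,x),z]).as_rotvec()
def snap(m,name):
    T=np.eye(4);T[:3,3]=m.get_position();T[:3,:3]=R.from_rotvec(m.get_ee_rot()).as_matrix()
    c=m.camera("wrist");c["T"]=T@c["mount"];cv2.imwrite(f"pics/{name}.png",cv2.resize(c["image"][:,:,::-1],(800,600),interpolation=cv2.INTER_CUBIC))
    pickle.dump(c,open(name+".pkl","wb"));return c
E
python3 - <<'E'
from h import *
from rig import manip as m
c=pickle.load(open("d0.pkl","rb"))["top"]
f=lambda u,v,z:at_z(c,260+u/5.7,135+v/5.7,z)
A=f(252,270,.058);P=f(343,490,.076);H=f(175,430,.043)
for n,p in (("A",A),("P",P),("H",H)): print(n,p.round(4),np.linalg.norm((p-A)[:2]).round(4),np.degrees(np.arctan2(*(p-A)[1::-1]))%360)
print(m.get_joint_positions())
a=np.arctan2(*(A-P)[1::-1])
m.move_to([.135,.375,.33],m.get_ee_rot())
j=m.get_joint_positions();print(j)
p1=[.315,-.25,.33];m.move_to(p1,rot(a));print(m.get_joint_positions())
q=P+.03*np.r_[np.cos(a),np.sin(a),0];q[2]=.25
m.move_to(q,rot(a));m.command_gripper(0.0,20)
print(m.get_position(),m.get_joint_positions(),m.get_width(),m.get_time())
snap(m,"w1")
E
```

```text
A [ 0.544  -0.3257  0.058 ] 0.0 0.0
P [ 0.435  -0.3637  0.076 ] 0.1154 199.18688515861982
H [ 0.4677 -0.2878  0.043 ] 0.0852 153.58336956921664
[ 1.20500897e+00  4.23716311e-01  1.63047738e+00  7.52966072e-06
  1.08861804e+00 -1.89983481e-02]
[ 1.19540558e+00 -2.36027204e-02  2.00844256e+00 -2.21215160e-05
  1.15652867e+00 -2.85839923e-02]
[-6.99244958e-01 -1.85612881e-02  2.00440964e+00  1.95295664e-04
  1.15586400e+00  5.35347481e-01]
[ 0.46328479 -0.35383402  0.24993746] [-6.72662779e-01  3.65864740e-01  1.72781348e+00  1.06370424e-05
  1.04802726e+00  5.63320430e-01] 3.1218636089825125e-05 4.9917
```

View pics/w1.png

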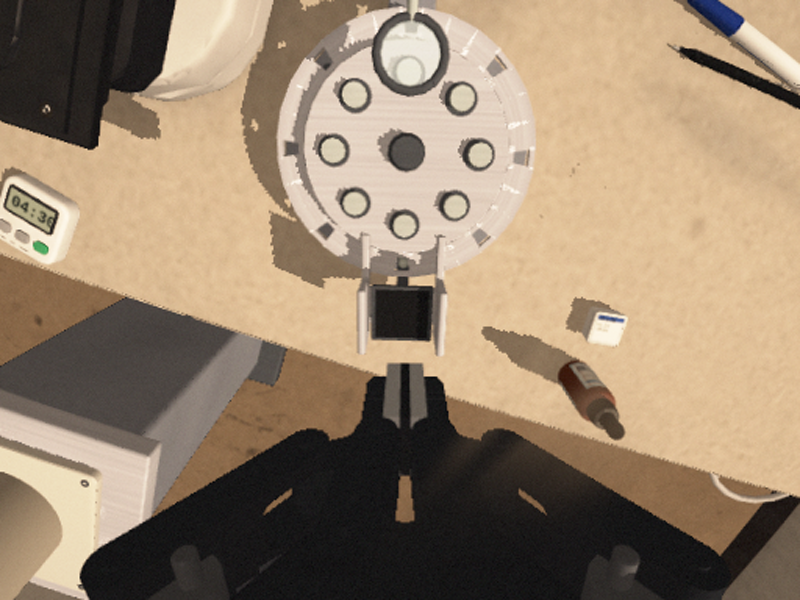

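The wrist view shows the pad centred near (402,312), the hub at (407,152), the next hole at (325,231) and the cheeks at x=363 and x=441. The bottle and box are well to the right of the work. I'll cross-check these against the top view and then descend to just above the pad.

```bash
python3 - <<'E'
from h import *
from rig import manip as m
c=pickle.load(open("w1.pkl","rb"));T=c["T"];k=.64
A=at_z(c,407*k,152*k,.060,T);P=at_z(c,402.5*k,312*k,.076,T);H=at_z(c,325*k,231*k,.043,T)
H5=at_z(c,481*k,237*k,.043,T)
for n,p in (("A",A),("P",P),("H",H),("H5",H5)): print(n,p.round(4),np.linalg.norm((p-A)[:2]).round(4),np.degrees(np.arctan2(*(p-A)[1::-1]))%360)
A=(A[:2]+[.544,-.3257])/2; P=(P[:2]+[.435,-.3637])/2
print(A,P)
th=np.arctan2(*(P-A)[::-1]); P=A+.116*np.r_[np.cos(th),np.sin(th)]
m.move_to([*P,.16],rot(th+np.pi)); m.servo_line([*P,.118])
print(np.degrees(th),m.get_position(),m.get_contact_force(),m.get_time())
np.save("ax.npy",[*A,th]);snap(m,"w2")
E
```

```text
A [ 0.5447 -0.3277  0.06  ] 0.0 0.0
P [ 0.4357 -0.3622  0.076 ] 0.1143 197.54971506421222
H [ 0.468  -0.2865  0.043 ] 0.0871 151.732393199596
H5 [ 0.5038 -0.4039  0.043 ] 0.0865 241.79636440959376
[ 0.54434012 -0.32669983] [ 0.43536193 -0.36292872]
-161.61104334263626 [ 0.43535936 -0.36380246  0.11931075] [ 0.21362393 -1.07961964 -0.32007278] 5.9417
```

View pics/w2.png

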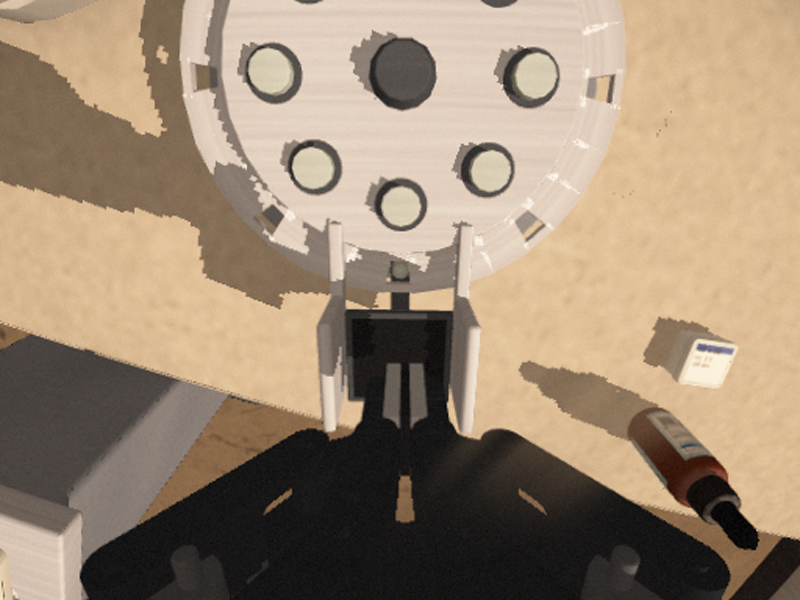

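From closer, the fingers (centre x≈405) sit over the pad (346–451, top edge y 311), well between the cheeks. The hub is at (403,73), and the holes are at (268,219) and (532,226).

```bash
python3 - <<'E'
from h import *
c=pickle.load(open("w2.pkl","rb"));T=c["T"];k=.64
f=lambda u,v,z:at_z(c,u*k,v*k,z,T)[:2]
A=f(403,73,.060)
L=[("hub",A)]+[(n,f(*q)) for n,q in dict(padTopL=(349,312,.076),padTopR=(450,312,.076),H=(268,219,.043),H5=(532,226,.043),stub=(401,204,.061),sL=(273,70,.061),sR=(533,74,.061),sl=(315,167,.061),sr=(488,170,.061),tip=(405,363,.097)).items()]
for n,p in L: print(n,p.round(4),np.linalg.norm(p-A).round(4),(np.degrees(np.arctan2(*(p-A)[::-1]))%360).round(2))
E
```

```text
hub [ 0.544  -0.3274] 0.0 0.0
padTopL [ 0.4483 -0.3354] 0.096 184.76
padTopR [ 0.4616 -0.3755] 0.0954 210.27
H [ 0.4678 -0.2858] 0.0868 151.39
H5 [ 0.5039 -0.4049] 0.0873 242.63
stub [ 0.4957 -0.3425] 0.0505 197.41
sL [ 0.5294 -0.279 ] 0.0505 106.78
sR [ 0.56   -0.3755] 0.0507 288.42
sl [ 0.499  -0.3043] 0.0506 152.79
sr [ 0.5203 -0.3721] 0.0506 242.1
tip [ 0.4435 -0.3616] 0.1061 198.8
```

```bash
python3 - <<'E'
from h import *
from rig import manip as m
A=np.array([.544,-.327]);th=np.radians(197.5);np.save("ax.npy",[*A,th])
P=A+.116*np.r_[np.cos(th),np.sin(th)]
r=rot(th+np.pi)
m.servo_line([*P,.106],r,.1);m.hold(.2);f0=np.array(m.get_contact_force());print(m.get_position(),f0)
for z in (.100,.097,.094,.091,.088,.086):
    m.servo_line([*P,z],r,.05);m.hold(.15);f=np.array(m.get_contact_force())-f0
    print(z,np.array(m.get_position()).round(4),f.round(2))
    if f[2]>9: break
print(m.get_time());snap(m,"w3")
E
```

```text
[ 0.43364291 -0.3621425   0.10653908] [-0.052314   -0.72953873  0.14596203]
0.1 [ 0.4334 -0.3619  0.0999] [ 0.26  0.59 -0.49]
0.097 [ 0.4337 -0.3622  0.0973] [1.14 0.09 2.86]
0.094 [ 0.4336 -0.362   0.0941] [2.3  0.91 4.33]
0.091 [ 0.4335 -0.3619  0.0912] [ 2.28 -0.19  4.55]
0.088 [ 0.4335 -0.3619  0.0882] [1.72 1.58 6.04]
0.086 [ 0.4335 -0.3619  0.0863] [1.95 0.33 5.47]
8.8833
```

```bash
cat >> h.py <<'E'
def arc(m,d0,d1,z,rate=.06,n=None):
    ax,ay,th=np.load("ax.npy");n=n or max(1,int(abs(d1-d0)/4+.5))
    for d in np.linspace(d0,d1,n+1)[1:]:
        t=th-np.radians(d);m.servo_line([ax+.116*np.cos(t),ay+.116*np.sin(t),z],rot(t+np.pi),rate)
E
python3 - <<'E'
from h import *
from rig import manip as m
for a,b in ((0,8),(8,20),(20,36)):
    arc(m,a,b,.0855);m.hold(.1)
    print(b,np.array(m.get_position()).round(4),np.array(m.get_contact_force()).round(2))
print(m.get_time());snap(m,"w4")
E
```

```text
8 [ 0.4295 -0.3458  0.0857] [1.53 0.82 6.01]
20 [ 0.4281 -0.3217  0.0857] [2.64 1.75 6.59]
36 [ 0.434  -0.2901  0.0857] [0.51 0.43 6.15]
11.7833
```

View pics/w4.png

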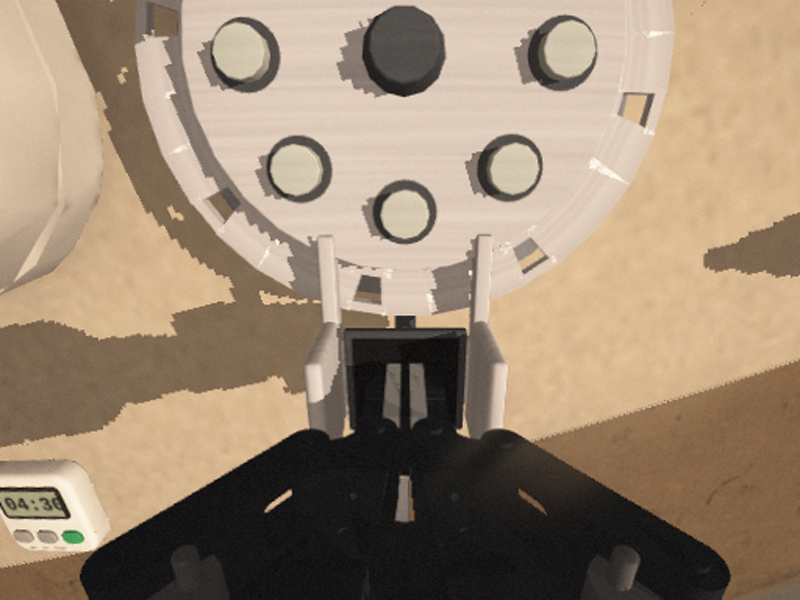

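The table has followed by friction: the pad (345–466) is still centred on the fingers, and the next hole is visible at (369,290) about 9° ahead. I'll measure the table angle from the stubs and continue to 44.5°.

```bash
python3 - <<'E'
from h import *
from rig import manip as m
c=pickle.load(open("w4.pkl","rb"));T=c["T"];k=.64
f=lambda u,v,z:at_z(c,u*k,v*k,z,T)[:2]
A=f(403,50,.060)
for n,q in dict(H=(369,290,.043),stub=(406,211,.061),sL=(240,50,.061),sR=(570,49,.061),sl=(298,169,.061),sr=(512,167,.061)).items():
    p=f(*q);print(n,p.round(4),np.linalg.norm(p-A).round(4),(np.degrees(np.arctan2(*(p-A)[::-1]))%360).round(2))
print(A)
arc(m,36,44.5,.0855,.04);m.hold(.2)
print(np.array(m.get_position()).round(4),np.array(m.get_contact_force()).round(2),m.get_time());snap(m,"w5")
E
```

```text
H [ 0.4681 -0.2865] 0.0856 152.05
stub [ 0.4959 -0.3116] 0.0501 162.64
sL [ 0.5605 -0.2783] 0.0511 70.88
sR [ 0.528  -0.3765] 0.0523 252.44
sl [ 0.5207 -0.2818] 0.0503 117.22
sr [ 0.4987 -0.3499] 0.0507 207.3
[ 0.54374728 -0.32658011]
[ 0.4406 -0.2743  0.0857] [0.33 1.07 6.74] 12.7667
```

View pics/w5.png

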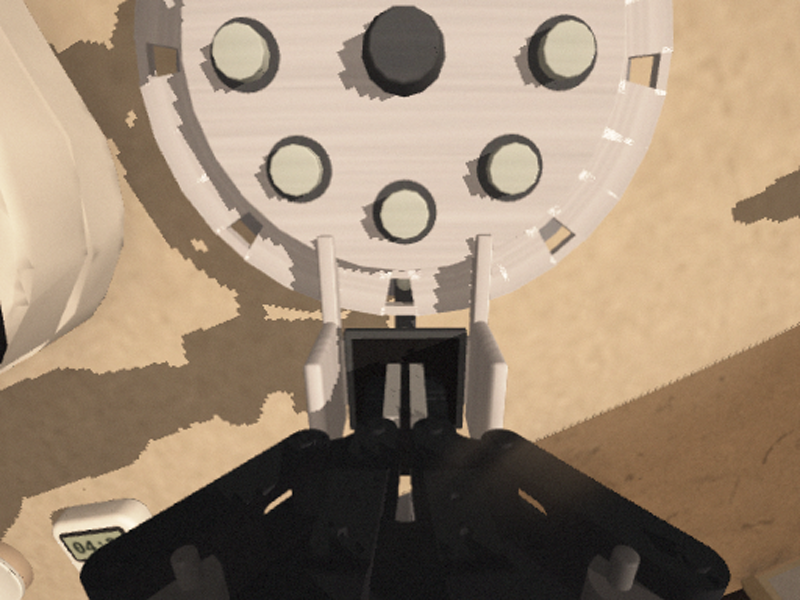

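The hole is at (400,290) with the pin's tip at (404,285), so about 1° remains. I'll nudge on 0.8° and ease up. Contact force at z=0.094 will show that the pin has risen into the hole.

```bash
python3 - <<'E'
from h import *
from rig import manip as m
arc(m,44.5,45.3,.0855,.02);m.hold(.2)
snap(m,"w6")
p=m.get_position()
for z in (.088,.090,.092,.094,.096):
    q=np.r_[p[:2],z];m.servo_line(q,None,.03);m.hold(.15)
    print(np.array(m.get_position()).round(4),np.array(m.get_contact_force()).round(2))
    if z==.094 and m.get_contact_force()[2]<2.5: print("not seated?");break
print(m.get_time())
snap(m,"w7")
a=cv2.imread("pics/w6.png")[210:450,280:530];b=cv2.imread("pics/w7.png")[210:450,280:530]
cv2.imwrite("pics/cmp.png",cv2.resize(np.hstack([a,b]),None,fx=1.6,fy=1.6))
E
```

```text
[ 0.4412 -0.273   0.0882] [2.27 0.23 5.79]
[ 0.4412 -0.273   0.0902] [ 1.03 -1.18  4.47]
[ 0.4412 -0.273   0.092 ] [ 0.82 -0.74  4.41]
[ 0.4412 -0.273   0.094 ] [ 0.31 -0.41  3.43]
[ 0.4411 -0.2728  0.096 ] [0.14 0.55 4.22]
15.3167
```

View pics/cmp.png

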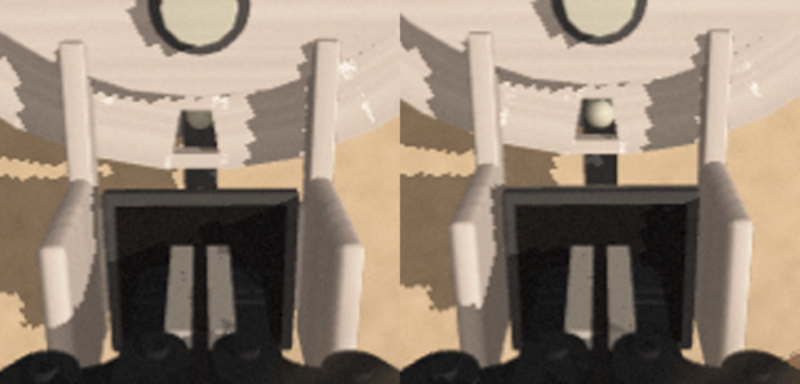

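The pin now stands in the hole, bright and level with the ring, and the force followed the spring all the way up. I'll lift straight clear and look once more.

```bash
python3 - <<'E'
from h import *
from rig import manip as m
p=m.get_position()
m.servo_line([p[0],p[1],.104],None,.03);m.servo_line([p[0],p[1],.25],None,.15);m.hold(.3)
print(m.get_position(),np.array(m.get_contact_force()).round(2),m.get_time());snap(m,"w8")
E
```

```text
[ 0.440845   -0.27268762  0.24943944] [0.09 0.37 0.63] 17.2083
```

View pics/w8.png

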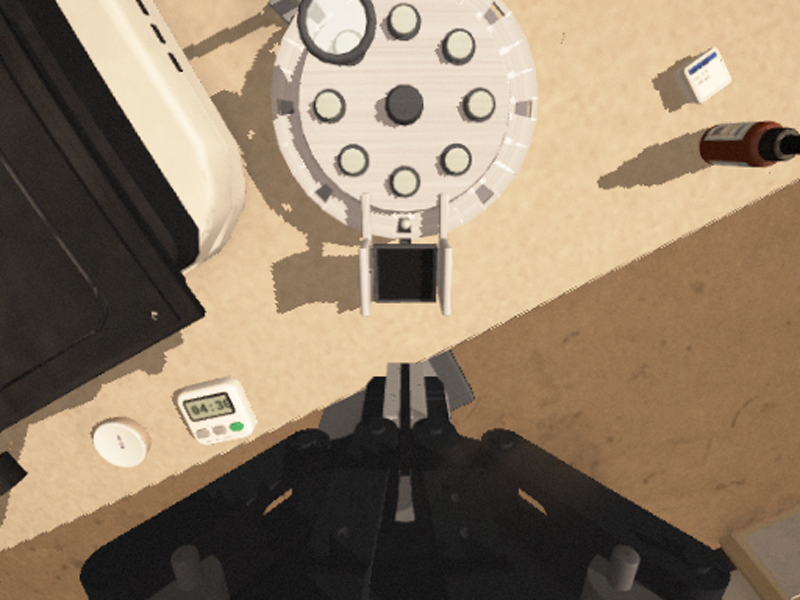

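The pin is visible in the hole at (405,225), the pad is up at (405,272), the loose items are undisturbed and the gripper is clear.

```bash
python3 -c "
from rig import manip as m
print(m.sign_off())"
```

```text
the job is handed in; nothing more can be done
None
```

I pressed the plunger down, turned the table one hole clockwise, and let the pin spring up into that hole; the arm is clear, the loose items look undisturbed, and the job was handed in at about 17 s.

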